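# Return the stray wooden buttons to their trays

### The arm

A 7-joint arm with a two-finger parallel gripper is mounted at the origin on the work surface. World frame = base frame: x ahead of the robot, y to its left, z up, the work surface at z = 0. Lengths are in m, angles in rad, forces in N, time in s.
With the tool pointing down it reaches from about 0.35 to 0.9 m from the base axis. Payload 19.9 kg.
Tool frame: the origin (TCP) lies between the finger pads; the fingertips stand 19 mm ahead of it and the grasp point (between the pads) is the TCP; z points along the fingers, y is the line along which they close (so a half turn about z gives the same grasp; the last joint's range is limited). The gripper opens to 94 mm and grips with 3 to 60 N. Pads are 16 mm wide; open, the fingers measure 119 mm over their backs; the gripper's body (75 mm by 177 mm) begins 78 mm behind the grasp point.
Start: joints at [-1.204, 0.417, -0.01, 1.614, 0.005, 1.111, -0.053], TCP at [0.248, 0.573, 0.224] pointing down, gripper open.
Joint ranges: [-2.81, 2.81], [-0.39, 2.02], [-1.27, 1.25], [0.06, 2.57], [-1.19, 4.33], [0.19, 2], [-2.82, 2.82]. Speed limits (rad/s): [1.89, 1.89, 2.39, 2.39, 3.01, 3.01, 3.01].

### API

Orientations are given as a 3x3 rotation matrix whose columns are the frame's x, y, z axes.
In Python, from rig import robot gives the robot as it stands. Calls block until the motion is done:
- robot.move_ptp(position, orientation): joint-space move of the TCP to a pose.
- robot.move_linear(position, velocity=0.15, frame=None, threshold=None): straight line of the TCP; frame=None keeps the orientation; velocity is the mean speed in m/s. With threshold (N) it stops when the force on the tool has changed by that much, and returns True; else False.
- robot.goto_joints(angles): joint-space move.
- robot.gripper_to(opening): finger opening in m; the grip force is fixed at half the most; returns when the fingers have stopped.
- robot.pause(seconds).
- robot.ik(position, orientation): joint angles nearest the present ones, or None.
- robot.get_state(): the state.
- robot.grab_frame(name): name is "scene" or "side" or "wrist"; returns the picture (480x640x3 uint8, red, green, blue); there is no depth.
- robot.camera_info(name): a dict with "fx", "fy", "cx", "cy" (pixels), "dist" ([k1, k2, p1, p2, k3] as OpenCV has them; the pictures are not rectified), "rvec" (rotation vector, rad) and "tvec" (3), from world to camera coordinates, as OpenCV has them. Camera axes: x right, y down, z forward; pixel columns grow to the right and rows downward; lengths in m; the calibration is good to about 2 mm. A picture is of the moment at which its call begins: read the wrist's pose just before it. camera_info takes no time and is no camera call; for the wrist camera it gives the pose at the moment of the call.
A pose or a line that the arm cannot do raises robot.PlanningError and nothing moves.
- robot.sign_off(): hands the job in; it is judged then, once.
The state is a dict: "time": time; "qpos": joint angles; "joint_vel": joint speeds; "effort": joint torques, N m; "ee_pos": TCP position; "tool_rot": TCP orientation; "force": force on the tool from outside, world axes, zero at the start; "moment": the same for the moment, N m; "opening": finger opening in m; "grasp_force": force on a finger pad.
Only numpy, scipy, OpenCV 4.12 (cv2) and the standard library are available. Lean on these libraries where they do the work, as an engineer would, in place of code of your own. Each camera call takes 0.05 s, during which the arm holds its last target. There are 200 camera calls.

### The job

Customers at the button stall have left four wooden buttons on the grey felt mat: a large round one, a small round one, a square one and a bar toggle. Put each of them back into the red tray that holds stock of its own kind, lying flat and right side up on the tray's bare floor in front of that stock. Leave the brass buckle and the thread spool where they are.

Things in the scene. Friction and masses are not known exactly. Their poses are not given: they have to be found in the camera images.
- button_large: Stray large round wooden coat button, a flat disc 56 mm in diameter and 11 mm thick, upper face slightly dished, two thread holes. Starts loose on the grey felt mat (3 mm thick) in front of the robot, right side up, any yaw. Origin: centre of its underside, z up; 10 to 30 g.
- button_small: Stray small round wooden button, a flat disc 32 mm in diameter and 9 mm thick, upper face slightly dished, two thread holes. Starts loose on the grey felt mat (3 mm thick) in front of the robot, right side up, any yaw. Origin: centre of its underside, z up; 10 to 30 g.
- button_square: Stray square wooden button, 42 mm by 42 mm and 10 mm thick, four thread holes; its x and y axes run parallel to its sides. Starts loose on the grey felt mat (3 mm thick) in front of the robot, right side up, any yaw. Origin: centre of its underside, z up; 10 to 30 g.
- button_toggle: Stray wooden bar toggle (duffel-coat fastener), a rounded bar 60 mm long (its x axis), 18 mm wide (its y axis) and 13 mm thick, flat underneath, two thread holes; grip it across its width. Starts loose on the grey felt mat (3 mm thick) in front of the robot, right side up, any yaw. Origin: centre of its underside, z up; 10 to 30 g.
- tray_large: Red tray of the large round buttons, fixed; one of four alike in a row beyond the mat. Known by its stock, fixed at its far end: four large round buttons leaning in a row, up to 45 mm above the table. 182 (x) x 136 (y) x 35 mm high, walls 6, floor 6. Origin: underside centre; x away from robot, y along short side. Bare floor: x -85 to +18, y -62 to +62, z 6 mm; middle x = -33, y = 0.
- tray_small: Red tray of the small round buttons, fixed; one of four alike in a row beyond the mat. Known by its stock, fixed at its far end: fourteen small round buttons leaning in two rows, up to 45 mm above the table. 182 (x) x 136 (y) x 35 mm high, walls 6, floor 6. Origin: underside centre; x away from robot, y along short side. Bare floor: x -85 to +18, y -62 to +62, z 6 mm; middle x = -33, y = 0.
- tray_square: Red tray of the square buttons, fixed; one of four alike in a row beyond the mat. Known by its stock, fixed at its far end: six square buttons in two flat stacks, up to 45 mm above the table. 182 (x) x 136 (y) x 35 mm high, walls 6, floor 6. Origin: underside centre; x away from robot, y along short side. Bare floor: x -85 to +18, y -62 to +62, z 6 mm; middle x = -33, y = 0.
- tray_toggle: Red tray of the bar toggles, fixed; one of four alike in a row beyond the mat. Known by its stock, fixed at its far end: fourteen toggles stacked along x, up to 45 mm above the table. 182 (x) x 136 (y) x 35 mm high, walls 6, floor 6. Origin: underside centre; x away from robot, y along short side. Bare floor: x -85 to +18, y -62 to +62, z 6 mm; middle x = -33, y = 0.
- buckle: Brass belt buckle, a flat frame 50 mm by 40 mm and 7 mm thick, lying loose on the felt mat among the buttons. Not a button: it stays where it is. Origin: centre of its underside.
- spool: Wooden spool of dark blue thread, 34 mm in diameter and 42 mm high, standing loose on the table beside the mat's right-hand end. It stays where it is. Origin: centre of its underside.
There are look-alikes about, which are no part of the job. What is shaped like the tray_square but turquoise is not meant.

How it is judged:
At the end, for the whole second after the job is handed in: Each of the four stray buttons is in the tray of its own kind, within the walls and in front of the stock, lying flat on the tray's floor (within 3 mm of it in height), right side up (tilt under 0.12 rad), released and at rest (slower than 20 mm/s) (x of button_large in the frame of tray_large between -0.085 and 0.03 m and y of button_large in the frame of tray_large between -0.062 and 0.062 m and z of button_large in the frame of tray_large between 0.003 and 0.009 m and angle between each of button_large, button_small, button_square, button_toggle's own z axis and vertical below 0.12 rad and linear speed of each of button_large, button_small, button_square, button_toggle below 0.02 m/s and x of button_small in the frame of tray_small between -0.085 and 0.03 m and y of button_small in the frame of tray_small between -0.062 and 0.062 m and z of button_small in the frame of tray_small between 0.003 and 0.009 m and x of button_square in the frame of tray_square between -0.085 and 0.03 m and y of button_square in the frame of tray_square between -0.062 and 0.062 m and z of button_square in the frame of tray_square between 0.003 and 0.009 m and x of button_toggle in the frame of tray_toggle between -0.085 and 0.03 m and y of button_toggle in the frame of tray_toggle between -0.062 and 0.062 m and z of button_toggle in the frame of tray_toggle between 0.003 and 0.009 m); the robot touches nothing.
It fails at once if the buckle is moved more than 15 mm (distance of buckle from where it was at the start of the episode above 0.015 m).
It fails at once if the spool is moved more than 15 mm (distance of spool from where it was at the start of the episode above 0.015 m).
It also fails if it takes over 99 s, if anything falls off the work surface, if the arm or the gripper's body presses on something with over 40 N, if the wrist force passes 120 N, or if a joint passes its speed limit or range.

## Working session

There is one attempt and no reset: what is moved stays moved. The work goes in short steps, each a Python script; the robot and the scene stay as the last script left them, time stands still between calls to the robot, and variables do not carry over. Pictures are saved under pics/ and viewed, at most 14 in all, crops included, and the job is handed in when it is done.

```bash
mkdir -p pics
python3 - <<'E'
from rig import robot
import cv2
for n in("scene","side"):
    cv2.imwrite(f"pics/{n}0.png",robot.grab_frame(n)[:,:,::-1]); print(n,robot.camera_info(n))
print(robot.get_state())
E
```

```text
scene {'fx': 615.3856015205557, 'fy': 615.3856015205557, 'cx': 320.40930666281423, 'cy': 244.40471880959163, 'dist': array([-0.00557611,  0.        ,  0.        ,  0.        ,  0.        ]), 'rvec': array([ 1.2792627 ,  2.36096912, -0.87290682]), 'tvec': array([ 0.25431691, -0.24161632,  1.47208176])}
side {'fx': 516.2982543900278, 'fy': 516.2982543900278, 'cx': 323.37665398058004, 'cy': 238.05497400093438, 'dist': array([-0.07612564,  0.        ,  0.        ,  0.        ,  0.        ]), 'rvec': array([ 2.16361185, -0.68645603,  0.35160654]), 'tvec': array([-0.38922658,  0.15674651,  1.09650441])}
{'time': 0.1, 'qpos': array([-1.20354753,  0.41792215, -0.01029638,  1.61406692,  0.00467335,
        1.11070614, -0.05301027]), 'joint_vel': array([ 0.00030785, -0.00180327,  0.00054779, -0.00113795,  0.00089388,
        0.00027831, -0.00061673]), 'effort': array([ 9.43866471e-04, -8.52580762e+01,  6.39803689e-01, -4.26685774e+01,
       -4.88528016e-02,  1.65378355e-02,  5.05972309e-05]), 'ee_pos': array([0.24829897, 0.57323461, 0.22390273]), 'tool_rot': array([[-9.17610758e-01,  3.97480013e-01, -3.69772805e-04],
       [ 3.97480180e-01,  9.17610201e-01, -1.01320797e-03],
       [-6.34226205e-05, -1.07670790e-03, -9.99999418e-01]]), 'force': array([-0.08614482, -0.72290672, -0.59398997]), 'moment': array([0.04111022, 0.04025717, 0.01098119]), 'grasp_force': 0.0, 'opening': 0.09423015590993508}
```

View pics/scene0.png

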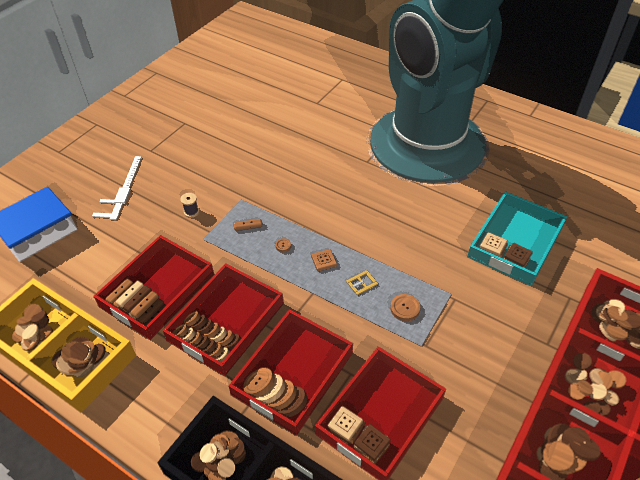

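View pics/side0.png

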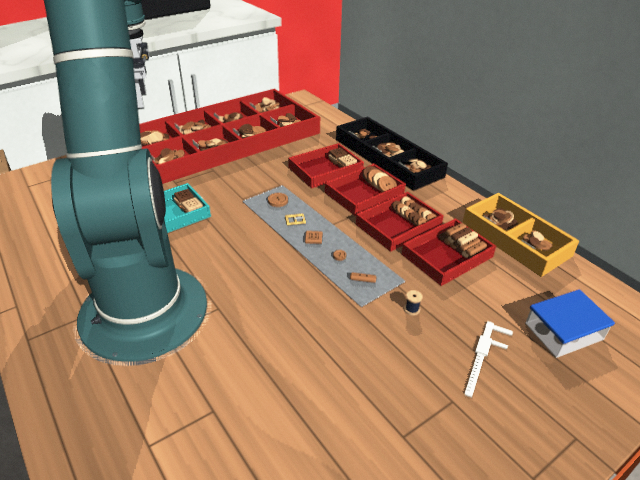

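The scene view shows the toggle at (248,224), small round (284,245), square (323,260), buckle (362,282) and large round (405,307). The red trays from left to right hold toggle, small, large and square stock. Next I localise these roughly and take wrist views over the mat.

```bash
cat > h.py <<'E'
from rig import robot
import cv2, numpy as np
def proj(ci,P):
    K=np.array([[ci['fx'],0,ci['cx']],[0,ci['fy'],ci['cy']],[0,0,1]])
    return cv2.projectPoints(np.float64(P).reshape(-1,3),ci['rvec'],ci['tvec'],K,ci['dist'])[0][:,0]
def back(ci,uv,z):
    K=np.array([[ci['fx'],0,ci['cx']],[0,ci['fy'],ci['cy']],[0,0,1]])
    n=cv2.undistortPoints(np.float64(uv).reshape(-1,1,2),K,ci['dist'])[:,0]
    R=cv2.Rodrigues(ci['rvec'])[0]; c=-R.T@ci['tvec']
    d=np.c_[n,np.ones(len(n))]@R
    return c+d*((z-c[2])/d[:,2])[:,None]
def down(yaw):  # tool y (closing line) at world angle yaw, z down
    y=np.array([np.cos(yaw),np.sin(yaw),0]); z=np.array([0,0,-1.])
    return np.c_[np.cross(y,z),y,z]
def ptp(x,y,z,yaw):
    "down pose; picks of the two half turns the one with shorter joint motion"
    q0=np.array(robot.get_state()['qpos']); best=None
    for k in(0,np.pi):
        q=robot.ik([x,y,z],down(yaw+k))
        if q is not None and (best is None or np.abs(q-q0).max()<best[0]): best=(np.abs(np.array(q)-q0).max(),yaw+k)
    robot.move_ptp([x,y,z],down(best[1])); return best
E
python3 - <<'E'
from h import *
np.set_printoptions(precision=4,suppress=True)
ci=robot.camera_info("scene")
print(back(ci,[(248,223),(284,244),(323,259),(362,281),(405,306)],.012)[:,:2])
# tray top corners: left, top, right, bottom
T=dict(toggle=[(95,293),(160,236),(214,266),(148,329)],small=[(164,331),(228,265),(283,295),(219,365)],
 large=[(230,380),(290,310),(353,345),(296,426)],square=[(316,428),(377,348),(445,389),(382,475)])
for k,v in T.items():
    p=back(ci,v,.035)[:,:2]; print(k,p.mean(0),p.ravel(),np.linalg.norm(p-np.roll(p,1,0),axis=1))
    
print(back(ci,[(190,206)],.02)[:,:2], robot.camera_info("wrist"))
for y in (-.1,0,.1):
    print(robot.ik([.45,y,.3],down(0)), robot.ik([.45,y,.3],down(np.pi/2)))
E
```

```text
[[ 0.4437 -0.195 ]
 [ 0.4498 -0.0974]
 [ 0.4396 -0.0088]
 [ 0.4445  0.0848]
 [ 0.451   0.1827]]
toggle [ 0.6708 -0.2407] [ 0.7557 -0.3136  0.5837 -0.3086  0.5841 -0.1667  0.7597 -0.174 ] [0.1397 0.172  0.1419 0.1757]
small [ 0.6572 -0.0818] [ 0.7472 -0.1469  0.5675 -0.1454  0.5675 -0.014   0.7466 -0.0207] [0.1263 0.1797 0.1313 0.1792]
large [0.6748 0.0833] [0.7586 0.013  0.5879 0.0163 0.5882 0.1513 0.7646 0.1525] [0.1396 0.1707 0.135  0.1765]
square [0.6638 0.2499] [0.75   0.1811 0.5706 0.1895 0.577  0.323  0.7575 0.3059] [0.1251 0.1796 0.1337 0.1813]
[[ 0.4774 -0.3249]] {'fx': 393.724063062767, 'fy': 393.724063062767, 'cx': 317.93479168682387, 'cy': 234.9557365595035, 'dist': array([-0.0108,  0.    ,  0.    ,  0.    ,  0.    ]), 'rvec': array([-2.4609, -1.6179, -0.1858]), 'tvec': array([-0.6258, -0.0235,  0.3881])}
[-0.6615  0.0435  0.8476  1.9268 -0.0352  1.1862  0.1988] [-0.5935  0.0421  0.7757  1.9255 -0.0318  1.1862  1.7645]
[-0.6833  0.0131  0.6267  1.9449 -0.0083  1.1861 -0.0536] [-0.5781  0.0151  0.5194  1.9423 -0.0081  1.1862  1.5151]
[-0.768   0.0408  0.5007  1.9193 -0.0211  1.1865 -0.2598] [-0.593   0.0423  0.3189  1.9146 -0.0143  1.1869  1.3017]
```

Run:
```python
from h import *
import pickle
ptp(.45,0,.25,np.pi/2); robot.pause(.3)
ci=robot.camera_info("wrist"); im=robot.grab_frame("wrist")
pickle.dump((ci,im),open("w1.pkl","wb")); cv2.imwrite("pics/w1.png",im[:,:,::-1])
R=cv2.Rodrigues(ci['rvec'])[0];print(-R.T@ci['tvec'],R,robot.get_state()['time'])
P=[(.4437,-.195,.012),(.4498,-.0974,.012),(.4396,-.0088,.012),(.451,.183,.012)];print(proj(ci,P))
```

```text
[0.51475492 0.00123511 0.4095375 ] [[ 1.68555866e-03 -9.99998217e-01 -8.50850914e-04]
 [-9.74338823e-01 -1.83381707e-03  2.25078862e-01]
 [-2.25080021e-01  4.49633453e-04 -9.74340178e-01]] 2.625
[[509.25261594 215.58970534]
 [414.71635094 209.4951812 ]
 [327.91445052 219.14618689]
 [140.43866424 207.87993589]]
```

View pics/w1.png

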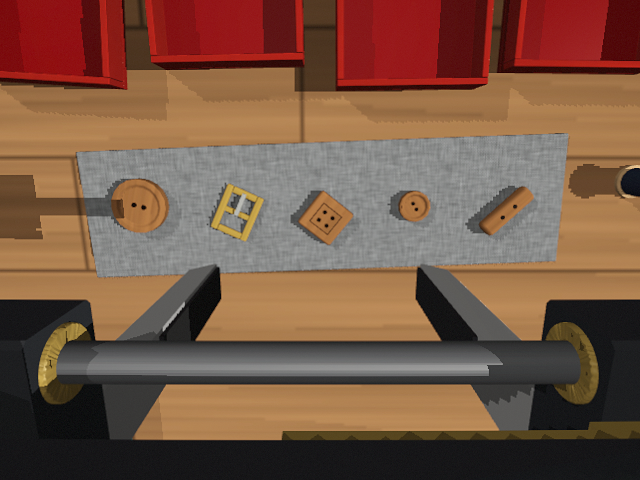

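The wrist view shows all five items clearly: large (139,206), buckle (238,212), square (325,218), small (414,206), toggle (507,211). I segment them for precise centre and yaw.

Run:
```python
from h import *
import pickle
ci,im=pickle.load(open("w1.pkl","rb"))
hsv=cv2.cvtColor(im,cv2.COLOR_RGB2HSV)
m=((hsv[...,1]>90)&(hsv[...,0]<25)&(hsv[...,2]>40)).astype(np.uint8)*255
m=cv2.morphologyEx(m,cv2.MORPH_CLOSE,np.ones((5,5)))
vis=im.copy();out={}
for k,(u,v),z in(("large",(139,206),.012),("square",(325,218),.011),("small",(414,206),.010),("toggle",(507,211),.013)):
    n,l,s,c=cv2.connectedComponentsWithStats(m); i=l[v-3:v+4,u-3:u+4].max()
    ct=max(cv2.findContours((l==i).astype(np.uint8),cv2.RETR_EXTERNAL,cv2.CHAIN_APPROX_NONE)[0],key=len)
    cv2.drawContours(vis,[ct],-1,(0,255,0),1)
    p=back(ci,ct[:,0],z)[:,:2]; r=cv2.minAreaRect((p*1000).astype(np.float32)); print(k,s[i],r)
cv2.imwrite("pics/seg.png",cv2.resize(vis[120:290,70:580],None,fx=1.5,fy=1.5)[:,:,::-1])
```

```text
large [ 111  179   58   54 2453] ((453.0415954589844, 183.6915283203125), (54.64204406738281, 58.9847297668457), 0.01971518248319626)
square [ 298  191   55   54 1630] ((440.7384033203125, -5.840051651000977), (42.01959228515625, 41.86510467529297), 51.65043640136719)
small [398 191  32  31 759] ((453.08380126953125, -96.59605407714844), (32.211448669433594, 30.869937896728516), 71.6801528930664)
toggle [ 479  187   55   48 1086] ((449.16552734375, -190.20916748046875), (19.852205276489258, 59.38755798339844), 44.55007553100586)
```

View pics/seg.png

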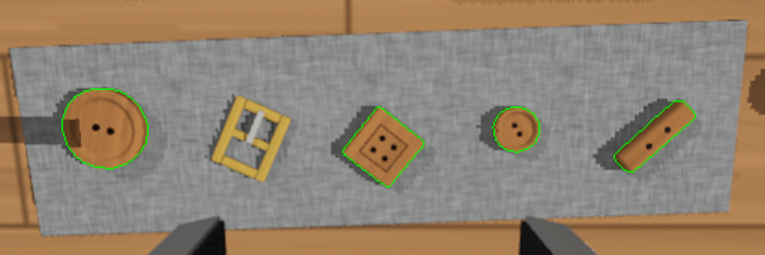

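```bash
cat >> h.py <<'E'
def pickplace(px,py,yaw,w,tx,ty,tyaw=np.pi/2):
    zp,zt,h=.0235,.0275,.14
    ptp(px,py,h,yaw); robot.gripper_to(w+.024)
    robot.move_linear([px,py,zp],velocity=.12)
    print("descended",robot.get_state()['ee_pos'],robot.get_state()['force'])
    robot.gripper_to(w-.01)
    robot.move_linear([px,py,h],velocity=.15); s=robot.get_state()
    print("held",s['opening'],s['grasp_force'],s['time'])
    if s['opening']<w-.006: raise SystemExit("missed")
    ptp(tx,ty,h,tyaw); print("still",robot.get_state()['opening'])
    robot.move_linear([tx,ty,zt],velocity=.12,threshold=8)
    print("at",robot.get_state()['ee_pos'])
    robot.gripper_to(w+.016)
    robot.move_linear([tx,ty,h],velocity=.2); print("t",robot.get_state()['time'])
E
python3 - <<'E'
from h import *
pickplace(.4492,-.190,np.radians(44.55),.018,.638,-.241)
cv2.imwrite("pics/w2.png",robot.grab_frame("wrist")[:,:,::-1])
E
```

```text
descended [ 0.44954366 -0.19016496  0.02402669] [0.86824176 0.23603745 0.24642065]
held 0.017528509085859272 29.99996155500412 6.975
still 0.017635749236024106
at [ 0.63721945 -0.24064586  0.02645639]
t 9.9333
```

View pics/w2.png

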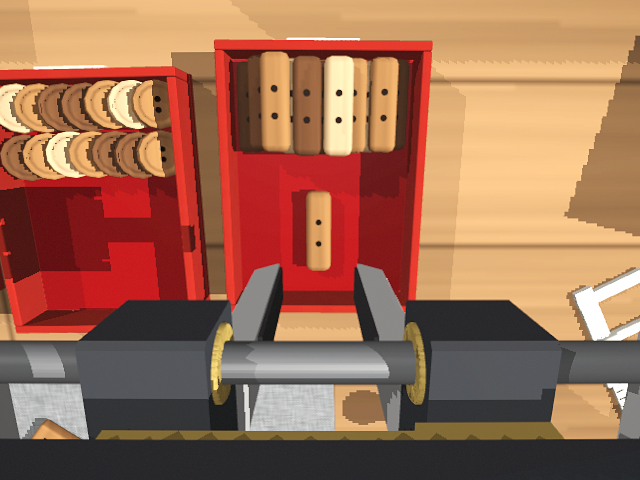

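The toggle lies flat at (318,230) in its tray, clear of the stock. Next come the other three.

Run:
```python
from h import *
for i,a in enumerate([(.453,-.0966,np.pi/2,.032,.626,-.082),(.4407,-.0058,np.radians(51.65),.042,.632,.249),(.453,.1833,np.pi/2,.056,.638,.083)]):
    pickplace(*a)
ptp(.5,.05,.3,np.pi/2); robot.pause(.5)
cv2.imwrite("pics/w3.png",robot.grab_frame("wrist")[:,:,::-1])
cv2.imwrite("pics/s3.png",robot.grab_frame("scene")[:,:,::-1])
```

```text
descended [ 0.45339832 -0.09668724  0.02403592] [-0.21368414 -0.35670877 -0.07411566]
held 0.030678054149415605 29.999919533729553 14.0333
still 0.030689259228477875
at [ 0.62506431 -0.08196379  0.02670856]
t 16.9167
descended [ 0.44103404 -0.00577829  0.02397744] [ 0.08631503 -0.01103    -0.40784815]
held 0.04154142554933825 29.999998211860657 20.8
still 0.04169781526760768
at [0.63241517 0.24912901 0.02814441]
t 24.3
descended [0.45336585 0.18344853 0.02403514] [-0.46263857  0.66697869 -0.04165504]
held 0.055054153504683165 29.99997317790985 28.2
still 0.055436608587994526
at [0.63711504 0.082935   0.02656848]
t 31.2
```

View pics/w3.png

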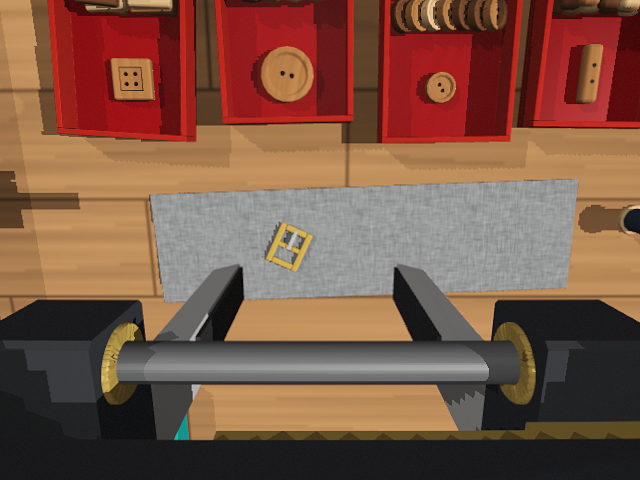

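View pics/s3.png

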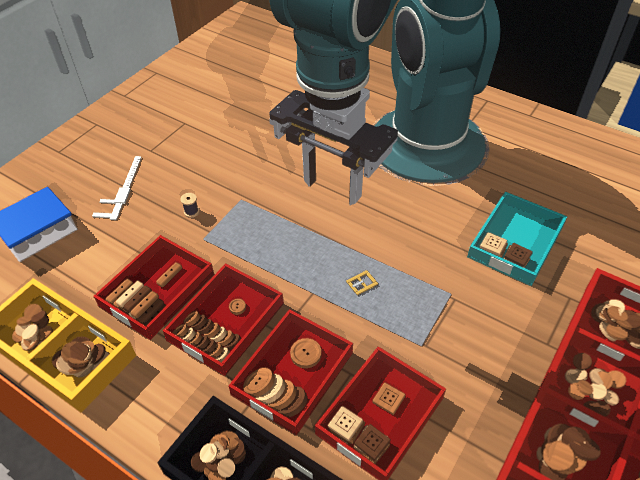

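In both views all four buttons lie flat on the bare floor of the right trays. In the scene view they are at (168,274), (237,306), (305,352) and (389,397). The buckle (362,282) and spool (190,206) have not moved, and the gripper is clear.

```bash
python3 -c "
from rig import robot
print(robot.sign_off())"
```

```text
the job is handed in; nothing more can be done
None
```

All four buttons lie flat in the trays of their own kind, the buckle and spool were left in place, and the job was handed in after about 33 s of robot time; no verdict was returned.

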